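Press a dowel to its set height in a bench dowel press

TASK

A dowel has been started by hand in one end of the long batten: set it to height in the small bench dowel press. Lay the batten upright on the press table with the dowel under the ram, slide it gently home against both the side rail and the end stop, let go of it, then push the palm knob steadily down, never harder than 25 N, until its stop arm sits firmly on the stop nut, keep it there a moment, and let the ram come all the way back up. Leave the batten home in the press and the other things on the bench as they are.

Things in the scene. Friction and masses are not known exactly. Their poses are not given: they have to be found in the camera images.
- press: Small grey cast bench press, bolted down. Origin on the bench under the ram axis; z up, y towards the column, x towards the side rail. Steel table 20 mm above the bench, x -33..33, y -145..45 mm, on a 12 mm foot (x -60..60, y -147..103). Column at y 50..86; head 50 mm wide, y -28..86, 118..158 mm above the bench. The batten goes in along +y from the open -y side, under the ram.
- home (a point): Where the batten's centre belongs when it is home in the press: x 0, y -100, z 42.5 mm in the press frame; same axes as the press. The batten's y then points along the press's y, its dowel is under the ram and its tail overhangs the table.
- fence: Light aluminium L screwed to the press table, 18 mm high; axes of the press, origin on the table under the ram axis (20 mm above the press origin). Side rail at x 17..29, y -60..40 mm: its inner face touches the batten's +x side when home. End stop at y 30..40, x -17..17: it touches the batten's +y end. More than 20 N from the batten would shift it.
- batten_mid (a point): Centre (half-way up) of the loose batten to be worked: pale softwood, 260 mm long (its y axis), 34 mm wide (x), 45 mm high (z), about 0.15 to 0.25 kg, lying with the dowel upward. The dowel is in its top face at y +100 mm, that is 30 mm from the +y end.
- dowel_top (a point): Centre of the upper end of the beech dowel, 10 mm diameter, upright, 50 mm long, standing 26 to 30 mm proud of the batten at the start. A push fit: it slides down its hole under about 4 N and stays where it is pushed.
- ram (a joint): Travel of the sprung ram, m: 0 fully up, growing as it goes down. Fully up, its flat 18 mm tip is 105 mm above the bench, 10 mm or more above the dowel of a batten on the table. The spring pushes back with about 4 N at the top and 7 N at the bottom, the dowel adds 4 N: some 11 N reach the stop, 15 to 20 N hold it firmly there. It springs back up when released.
- knob_top (a point): Centre of the flat top of the ram's black palm knob, 45 mm diameter, 20 mm high, 238 mm above the bench when the ram is up. It is pushed from above. A steel arm on the ram below the knob comes down on a brass stop nut on a rod at the press's +x side; the nut, set for this job and not measured, ends the stroke firmly after 18 to 30 mm and so sets the dowel, 10 to 22 mm proud: feel for it.
- tape: Bystander: tape measure, 66 x 36 x 62 mm, origin under its middle.
- pencil: Bystander: flat carpenter's pencil, 175 mm long, origin under its middle.
- glue: Bystander: glue bottle, 64 mm diameter, 190 mm high, origin under its middle.
- square: Bystander: combination square with a 300 mm blade, lying flat; origin on the bench, on the blade 120 mm from one end.
- clamp: Bystander: 300 mm one-hand bar clamp, lying flat, origin under the middle of the bar.
- dowel_tray: Bystander: open tray of dowels, 110 x 160 x 42 mm, origin under its middle.
- offcut: Bystander: bare offcut of the same batten without dowel, 150 mm long, 34 x 45 mm, origin under its middle.
- mallet: Bystander: rubber mallet, 260 mm long, lying; origin on the bench under the handle's middle.

How it is judged:
By the outcome, as a careful person would: the job done as asked, in the order asked, and still so for the second after the job is handed in, with the robot touching nothing.
It also fails if it takes over 67 s, if anything falls off the work surface, if the arm or the gripper's body presses on something with over 40 N, if the wrist force passes 120 N, or if a joint passes its speed limit or range.

ROBOT

A 6-joint arm with a two-finger parallel gripper is mounted at the origin on the work surface. World frame = base frame: x ahead of the robot, y to its left, z up, the work surface at z = 0. Lengths are in mm, angles in rad, forces in N, time in s.
With the tool pointing down it reaches from about 350 to 775 mm from the base axis. Payload 7.3 kg.
Tool frame: the origin (TCP) lies midway between the tips of the shut fingers; the grasp point (between the pads) lies 19 mm behind it; y points along the fingers, x is the direction in which the jaws open and shut, and the axes are right-handed (so a half turn about y gives the same grasp; the last joint's range is limited). The gripper opens to 92 mm and grips with 3 to 60 N. Pads are 19 mm wide; open, the fingers measure 130 mm over their backs; the gripper's body (75 mm by 190 mm) begins 47 mm behind the grasp point.
Start: joints at [-1.49, 0.342, 1.524, -0, 1.275, -0.146], TCP at [118.073, -511.57, 226.741] pointing down, gripper open.
Joint ranges: [-2.53, 2.53], [-0.77, 2.02], [0.04, 2.7], [-1, 4.14], [0.28, 2.66], [-3.11, 3.11]. Speed limits (rad/s): [2.57, 2.57, 3.14, 3.14, 3.14, 3.14].

INTERFACE

Orientations are given as a 3x3 rotation matrix whose columns are the frame's x, y, z axes.
In Python, from bench import readout, optics, hand_in, nets gives the robot as it stands.
- The arm moves only by the shell command python3 -m crank 'ROWS' [OPENING] [FORCE]. ROWS is JSON, a list of rows, each a list of 4 numbers: the shift along the tool's x, y, z each as a share of 0.05 m, from -1 to 1, then the turn about the tool's y as a share of 0.08 rad, from -1 to 1. A call has 1 to 20 rows; each row shifts and turns the commanded pose from where the row before left it, along the tool's axes as they then stand; what a row does not reach is not made up. A row lasts 1/10 s, in which the tool goes at most 50 mm and 8.59 degrees, less where a joint would pass 70% of its speed; a pose out of reach is approached as far as the arm can. A call with a number of a shift or a turn outside -1 to 1 is refused whole. A call with a gripper value outside its range is refused whole. OPENING is the closure, from -1 (fully open) to 1 (shut), set as the call begins (- or left out, the last holds). The fingers move at their own pace and stop on an object; FORCE is the grip in N (left out, the last holds). Time passes only in rows, so rows that do not move let the fingers close. It gives the time, the measured TCP pose, the force and the opening at its end, in the units of the state.
- readout.get_state(): the state, without advancing time (a new reading comes with each control period).
- optics.camera(name): name is "scene" or "top" or "wrist"; returns the picture (400x640x3 uint8, red, green, blue); there is no depth.
- optics.get_calibration(name): a dict with "intrinsics" (3x3 intrinsics, pixels), "world_to_cam" (4x4, takes a point from world to camera coordinates); the wrist camera has in their place "tool_from_camera" (4x4, takes a point from camera to tool coordinates, whose origin is the TCP and whose axes are the tool frame's). Camera axes: x right, y down, z forward; pixel columns grow to the right and rows downward; lengths in mm; the calibration is good to about 2 mm. A picture is of the moment at which its call begins: read the wrist's pose just before it. get_calibration takes no time and is no camera call.
- hand_in(): hands the job in, once; it reports no verdict.
Trained networks look in the newest picture that a camera, given by its name, has taken for a name from the list of things; names that differ only in an ending like _2 or _b are one class to them, and where a whole thing is asked for, a point or a joint stands for the part that bears it (a point fixed in the world has none). Each returns a list of dicts, best first, with "conf" (0 to 1); they miss things now and then, are a little off and sometimes report something else, mostly with a low value. They report only what shows in the picture. A call takes as long as a camera call.
- nets.recognise(camera, label): "bbox" ([centre column, centre row, width, height] in pixels, round what is visible of it).
The state is a dict: "time": time; "q": joint angles; "dq": joint speeds; "tau": joint torques, N m; "tcp_pos": TCP position; "tcp_rot": TCP orientation; "ft_force": force on the tool from outside, world axes, zero at the start; "moment": the same for the moment, N m; "width": finger opening in mm.
Only numpy, scipy, OpenCV 4.12 (cv2) and the standard library are available. Lean on these libraries where they do the work, as an engineer would, in place of code of your own. Each camera call takes 0.05 s, during which the arm holds its last target.

## Working session

There is one attempt and no reset: what is moved stays moved. The work goes in short steps, Python scripts to look and compute and a shell command to move; the robot and the scene stay as the last step left them, time stands still between calls to the robot, and variables do not carry over. Pictures are saved under pics/ and viewed, and the job is handed in when it is done.

```bash
ls; mkdir -p pics; python3 - <<'E'
from bench import readout, optics, nets
import cv2
s=readout.get_state(); print({k:(v if not hasattr(v,'round') else v) for k,v in s.items()})
for c in ["scene","top"]:
    im=optics.camera(c); cv2.imwrite(f"pics/{c}0.png",im[:,:,::-1])
    k=optics.get_calibration(c); print(c,k)
    for l in ["batten_mid","press","dowel_top","knob_top","fence","offcut"]:
        print(c,l,[(d['conf'],[round(float(x)) for x in d['bbox']]) for d in nets.recognise(c,l)][:3])
print(optics.get_calibration("wrist"))
E
```

```text
pics
{'time': 0.0, 'q': array([-1.48998517e+00,  3.42733143e-01,  1.52500778e+00, -1.71525818e-05,
        1.27535726e+00, -1.46009009e-01]), 'dq': array([ 3.35384236e-03, -4.68879426e-05, -7.58034009e-04,  1.53043055e-03,
        1.23836050e-03,  1.01399282e-03]), 'tau': array([ 2.44075673e-04, -4.31246281e+01, -2.44221425e+01,  7.16019818e-02,
        5.59651677e-02, -1.23589075e-04]), 'tcp_pos': array([ 118.04219042, -511.15625028,  226.04275952]), 'tcp_rot': array([[ 2.24885058e-01, -1.37887073e-04,  9.74385289e-01],
       [-9.74384157e-01,  1.49929139e-03,  2.24885008e-01],
       [-1.49189621e-03, -9.99998867e-01,  2.02813252e-04]]), 'ft_force': array([ 0.00325381, -0.60322363,  0.17404546]), 'moment': array([-0.02256511,  0.04282084, -0.00416159]), 'width': 92.02284073339159}
scene {'intrinsics': array([[435.09412784,   0.        , 312.81152513],
       [  0.        , 435.09412784, 194.33507758],
       [  0.        ,   0.        ,   1.        ]]), 'world_to_cam': array([[ 3.23725384e-01,  9.46093109e-01,  1.04740042e-02,
        -1.75619278e+02],
       [ 7.23531835e-01, -2.
[... 1074 characters left out ...]
s [(0.66, [265, 214, 77, 48])]
top dowel_top []
top knob_top [(0.74, [251, 201, 14, 21])]
top fence [(0.29, [250, 201, 10, 19])]
top offcut [(0.82, [186, 191, 16, 43])]
{'intrinsics': array([[296.71601256,   0.        , 319.81055189],
       [  0.        , 296.71601256, 199.21254644],
       [  0.        ,   0.        ,   1.        ]]), 'tool_from_camera': array([[ 9.99999675e-01,  7.86610903e-04,  1.79501556e-04,
        -4.28817191e-01],
       [ 4.97066286e-05, -2.82117606e-01,  9.59379828e-01,
        -1.60176744e+02],
       [ 8.05299182e-04, -9.59379507e-01, -2.82117553e-01,
         7.75153145e+01],
       [ 0.00000000e+00,  0.00000000e+00,  0.00000000e+00,
         1.00000000e+00]])}
```

```bash
python3 - <<'E'
import cv2
a=cv2.imread("pics/scene0.png"); b=cv2.imread("pics/top0.png")
cv2.imwrite("pics/s1.png",cv2.resize(a[100:320,100:540],(800,400),interpolation=cv2.INTER_CUBIC))
cv2.imwrite("pics/t1.png",cv2.resize(b[120:320,150:490],(800,471),interpolation=cv2.INTER_CUBIC))
E
```

```text
(no output)
```

View pics/s1.png

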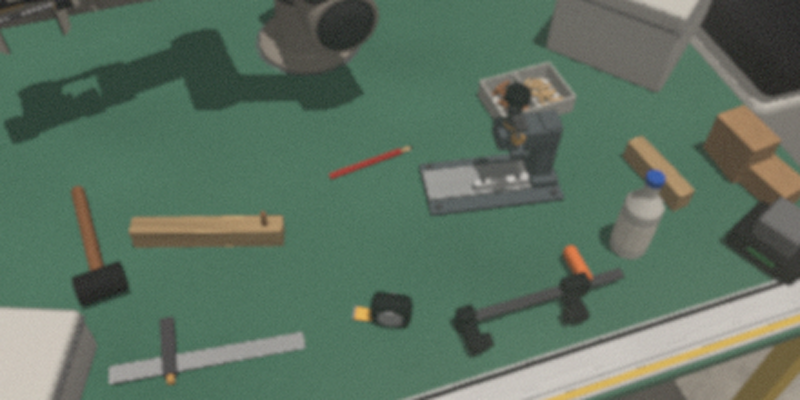

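View pics/t1.png

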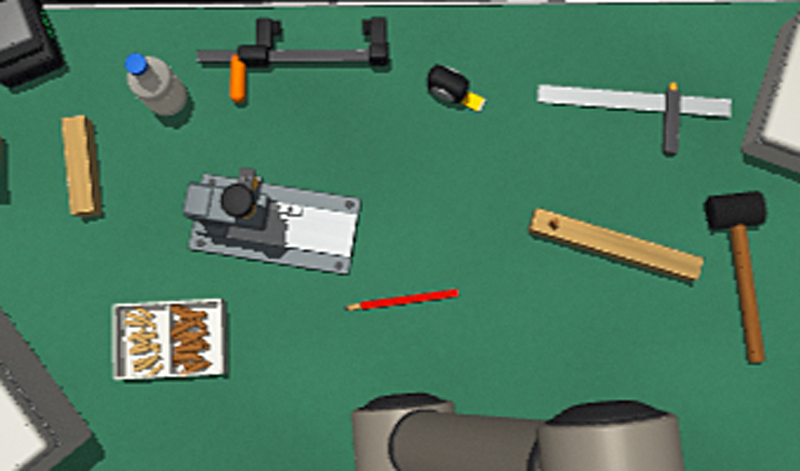

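The scene view shows the batten (≈212,229) with its dowel at the +y end and the press (≈370,181). In the top view the batten is at ≈(412,223), with the dowel to the left. The press opens to the right (-y) and its side rail is on the far (+x) side. Next I'll fit both poses.

```bash
cat > h.py <<'E'
import numpy as np, cv2
from bench import readout, optics, nets
def cam(c, s=None):
    k=optics.get_calibration(c); K=k['intrinsics']
    if c=='wrist':
        T=np.eye(4); T[:3,:3]=s['tcp_rot']; T[:3,3]=s['tcp_pos']
        return K, np.linalg.inv(T@k['tool_from_camera'])
    return K,k['world_to_cam']
def proj(P,KW):
    K,W=KW; p=(W[:3,:3]@np.atleast_2d(P).T+W[:3,3:4]); p=K@p; return (p[:2]/p[2]).T
def back(uv,z,KW):
    K,W=KW; R=W[:3,:3]; o=-R.T@W[:3,3]; out=[]
    for u,v in np.atleast_2d(uv):
        d=R.T@np.linalg.solve(K,[u,v,1.]); out.append(o+d*(z-o[2])/d[2])
    return np.array(out)
def box(cx,cy,th,x0,x1,y0,y1,z0,z1):
    c,s=np.cos(th),np.sin(th)
    return np.array([[cx+c*x-s*y,cy+s*x+c*y,z] for z in(z0,z1) for x,y in((x0,y0),(x1,y0),(x1,y1),(x0,y1))])
def hull(P,KW,scale=8,shape=(400,640)):
    m=np.zeros((shape[0],shape[1]),np.uint8)
    h=cv2.convexHull(proj(P,KW).astype(np.float32))
    cv2.fillConvexPoly(m,np.round(h*16).astype(np.int32),255,cv2.LINE_AA,4)
    return m/255.
E
python3 - <<'E'
from h import *
from scipy.optimize import minimize
im=cv2.imread("pics/top0.png"); hsv=cv2.cvtColor(im,cv2.COLOR_BGR2HSV)
KW=cam('top')
m=((hsv[...,0]<28)&(hsv[...,1]>60)&(hsv[...,2]>60)).astype(np.uint8)
m[:, :365]=0; m[:,452:]=0; m[:195]=0; m[250:]=0
print(m.sum(), cv2.boundingRect(m))
mm=cv2.morphologyEx(m,cv2.MORPH_CLOSE,np.ones((5,5)))
f=lambda p: ((hull(box(p[0],p[1],p[2],-17,17,-130,130,0,45),KW)-mm)**2).sum()
c=back([[412,223]],22,KW)[0]; print(c)
best=min((minimize(f,[c[0],c[1],t],method='Nelder-Mead',options=dict(initial_simplex=[[c[0],c[1],t],[c[0]+10,c[1],t],[c[0],c[1]+10,t],[c[0],c[1],t+.1]])) for t in(-.4,-.2,.0,.2,.4)),key=lambda r:r.fun)
print('batten',best.x,best.fun)
x,y,t=best.x
for proud in (26,30):
  print('dowel pix',proj([x-np.sin(t)*100,y+np.cos(t)*100,45+proud],KW))
v=im.copy()
cv2.imwrite("pics/p0.png",cv2.resize(im[185:245,220:310],(800,533),interpolation=cv2.INTER_CUBIC))
E
```

```text
823 (375, 209, 74, 30)
[ 466.24261349 -310.8372693    22.        ]
batten [ 4.64634849e+02 -3.05334179e+02 -2.97889444e-01] 90.31477124183007
dowel pix [[385.59123073 213.92031026]]
dowel pix [[385.75986037 213.77682095]]
```

View pics/p0.png

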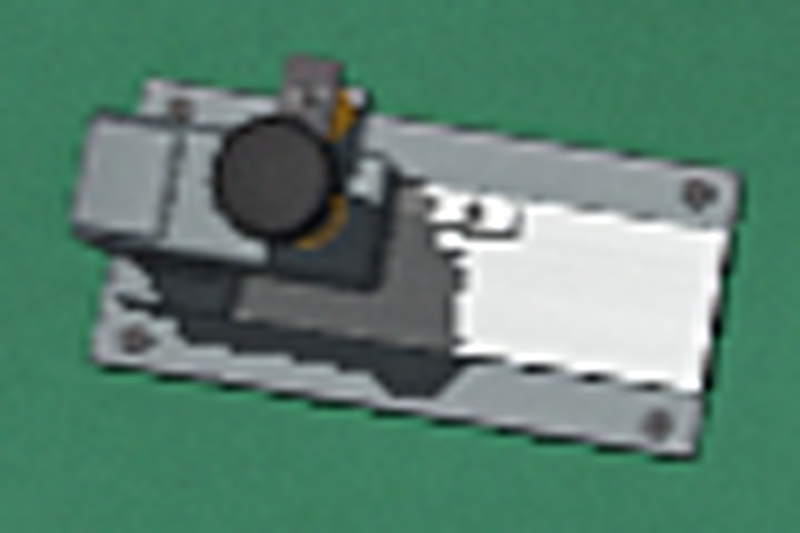

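```bash
python3 - <<'E'
from h import *
from scipy.optimize import least_squares
KW=cam('top')
s=800/90
f=lambda u,v:((u+.5)/s-.5+220,(v+.5)/s-.5+185)
obs=np.array([f(740,172),f(690,458),f(95,360),f(148,80)])
L=np.array([[60,-147,12],[-60,-147,12],[-60,103,12],[60,103,12.]])
kn=np.array(f(274,177))
def model(p):
    c,sn=np.cos(p[2]),np.sin(p[2])
    M=np.array([[c,-sn,0],[sn,c,0],[0,0,1]])
    return proj(np.vstack([L,[[0,0,238]]])@M.T+[p[0],p[1],0],KW)
r=least_squares(lambda p:(model(p)-np.vstack([obs,kn])).ravel(),[480,150,.0])
print(r.x); print(r.fun.reshape(-1,2).round(2))
E
```

```text
[ 5.07280316e+02  2.34765326e+02 -1.69650702e-01]
[[ 0.52 -0.12]
 [ 0.61  0.28]
 [-0.64  0.31]
 [-0.25 -0.48]
 [-0.21 -0.03]]
```

```bash
python3 -m crank '[[-0.24,0,0.92,0],[-0.24,0,0.92,0],[-0.24,0,0.92,0],[-0.24,0,0.92,0],[-0.24,0,0.92,0],[-0.24,0,0.92,0],[-0.24,0,0.92,0],[-0.24,0,0.92,0]]' -1
python3 -m crank '[[0,0,0,-1],[0,0,0,-1],[0,0,0,-1],[0,0,0,-1],[0,0,0,-1],[0,0,0,-1],[0,0,0,-1],[0,0,0,-1],[0,0,0,-1],[0,0,0,-1],[0,0,0,-1],[0,0,0,-1],[0,0,0,-1],[0,0,0,0],[0,0,0,0]]'
python3 - <<'E'
from h import *
s=readout.get_state(); print(s['time'],s['q'],s['tcp_pos'],s['tcp_rot'])
im=optics.camera('wrist'); cv2.imwrite('pics/w1.png',im[:,:,::-1])
np.savez('w1.npz',tcp_rot=s['tcp_rot'],tcp_pos=s['tcp_pos'])
for l in ["batten_mid","dowel_top"]:
    print(l,[(d['conf'],[round(float(x)) for x in d['bbox']]) for d in nets.recognise('wrist',l)][:3])
E
```

```text
time: 1.5
tcp_pos: [456.7, -334.1, 226.9]
tcp_rot: [[0.225, 0.0, 0.974], [-0.974, -0.0, 0.225], [0.0, -1.0, 0.0]]
ft_force: [0.5, -0.3, 1.5]
width: 92.2
time: 3.0
tcp_pos: [455.1, -335.3, 226.7]
tcp_rot: [[0.954, 0.0, 0.301], [-0.301, -0.0, 0.954], [0.0, -1.0, -0.0]]
ft_force: [-0.6, -0.3, -0.1]
width: 91.5
3.0 [-7.70534299e-01  4.16084747e-01  1.41079446e+00 -4.89708056e-05
  1.31463673e+00 -4.64371953e-01] [ 455.0714212  -335.28624592  226.69553367] [[ 9.53501002e-01  2.20508411e-05  3.01389844e-01]
 [-3.01389841e-01 -8.74262607e-05  9.53500999e-01]
 [ 4.73748861e-05 -9.99999996e-01 -7.67151277e-05]]
batten_mid [(0.71, [322, 140, 32, 237])]
dowel_top []
```

View pics/w1.png

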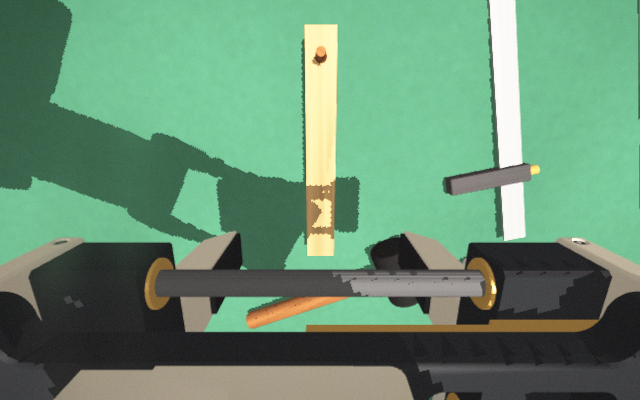

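```bash
python3 - <<'E'
from h import *
s=np.load('w1.npz'); KW=cam('wrist',s)
P=back([[305,25],[337,25],[334.5,256],[306.5,256]],45,KW); print(P.round(1))
print(np.linalg.norm(P[0]-P[1]),np.linalg.norm(P[2]-P[3]),np.linalg.norm((P[0]+P[1]-P[2]-P[3])/2))
c=P.mean(0); d=(P[0]+P[1]-P[2]-P[3]); print(c, np.arctan2(-d[0],d[1]))
for h in (26,30): print(back([[320,50]],45+h,KW))
T=s['tcp_rot']; 
g=c+np.array([d[0],d[1],0])/np.hypot(d[0],d[1])*-30
e=(g-s['tcp_pos'])@T; print('tool delta',e)
E
```

```text
[[ 490.4 -175.9   45. ]
 [ 521.7 -185.7   45. ]
 [ 444.2 -435.2   45. ]
 [ 410.2 -424.5   45. ]]
32.77204014994645 35.63213620247736 261.2969572427567
[ 466.61972798 -305.3350993    45.        ] -0.30664880205950407
[[ 496.66033833 -207.15474462   71.        ]]
[[ 496.4394586 -207.8480326   75.       ]]
tool delta [  1.96077705 181.6954698    2.05293324]
```

```bash
python3 -m crank '[[0.04,0.6,0.04,0],[0,0.7,0,0],[0,0.7,0,0],[0,0.7,0,0],[0,0.7,0,0],[0,0.5,0,0],[0,0.3,0,0],[0,0.13,0,0],[0,0,0,0],[0,0,0,0]]' -1
python3 -m crank '[[0,0,0,0],[0,0,0,0],[0,0,0,0],[0,0,0,0],[0,0,0,0],[0,0,0,0],[0,0,0,0],[0,0,0,0],[0,0,0,0],[0,0,0,0]]' 1 45
```

```text
time: 4.15
tcp_pos: [458.1, -334.4, 11.1]
tcp_rot: [[0.954, 0.001, 0.3], [-0.3, -0.001, 0.954], [0.001, -1.0, -0.001]]
ft_force: [0.6, 0.2, 0.6]
width: 92.0
time: 5.15
tcp_pos: [457.4, -333.9, 10.2]
tcp_rot: [[0.954, -0.0, 0.299], [-0.299, 0.0, 0.954], [-0.0, -1.0, 0.0]]
ft_force: [-1.7, -0.1, 0.8]
width: 33.7
```

```bash
python3 -m crank '[[0,-0.2,0,0],[0,-0.3,0,0],[0,-0.4,0,0],[-0.1,0,0.3,0],[-0.2,0,0.6,0],[-0.2,0,0.6,0],[-0.2,0,0.6,0],[-0.2,0,0.6,0],[-0.2,0,0.6,0],[-0.2,0,0.6,0],[-0.2,0,0.6,0],[-0.2,0,0.6,0],[-0.15,0,0.6,0],[0,0,0.28,-0.8],[0,0,0,-0.89],[0,0,0,0],[0,0,0,0],[0,0,0,0]]'
python3 - <<'E'
from h import *
s=readout.get_state(); print(s['time'],s['q'],s['tcp_pos'],s['tcp_rot'],s['width'])
im=optics.camera('wrist'); cv2.imwrite('pics/w2.png',im[:,:,::-1])
np.savez('w2.npz',tcp_rot=s['tcp_rot'],tcp_pos=s['tcp_pos'])
im=optics.camera('top'); cv2.imwrite('pics/t2.png',im[:,:,::-1])
cv2.imwrite("pics/t2c.png",cv2.resize(im[180:260,220:350,::-1],(780,480),interpolation=cv2.INTER_CUBIC))
E
```

```text
time: 6.95
tcp_pos: [458.5, -21.0, 55.0]
tcp_rot: [[0.985, -0.0, 0.17], [-0.17, 0.0, 0.985], [-0.0, -1.0, -0.0]]
ft_force: [-0.2, 0.3, -2.2]
width: 33.8
6.95 [-2.13045316e-01  4.53375612e-01  1.91802614e+00 -5.79889187e-05
  7.70548858e-01 -4.23518338e-02] [458.45141809 -21.02186867  55.03440756] [[ 9.85474209e-01 -3.58403751e-04  1.69824778e-01]
 [-1.69824776e-01  3.62075600e-05  9.85474274e-01]
 [-3.59346617e-04 -9.99999935e-01 -2.51842202e-05]] 33.82797201579865
```

View pics/w2.png

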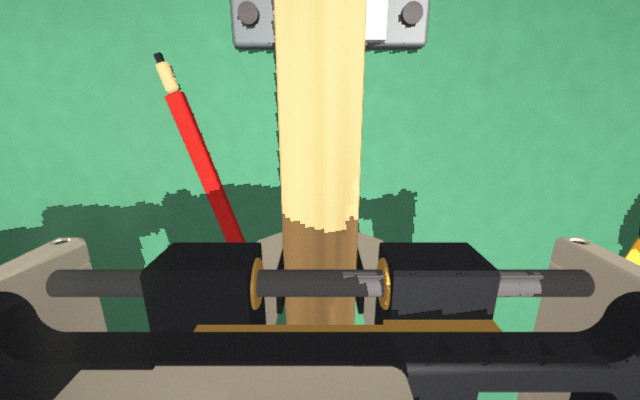

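View pics/t2c.png

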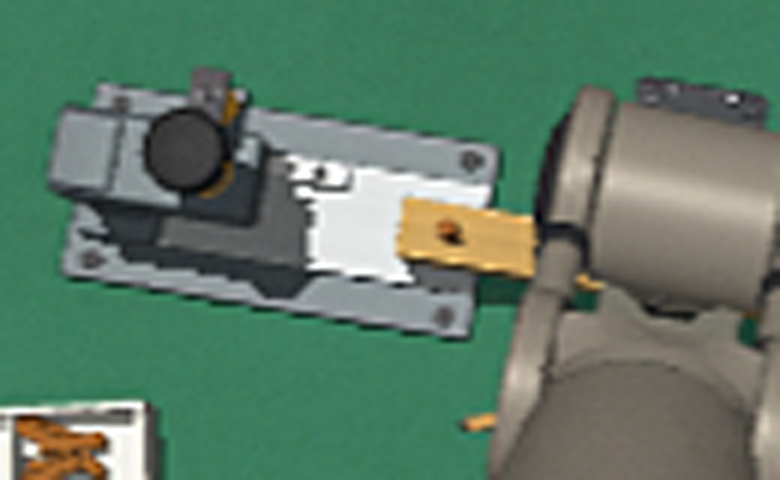

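```bash
python3 - <<'E'
from h import *
s=np.load('w2.npz'); KW=cam('wrist',s)
th=-0.170; p=np.array([507.3,234.8])
R=np.array([[np.cos(th),-np.sin(th)],[np.sin(th),np.cos(th)]])
def loc(uv,z): 
    P=back(uv,z,KW)[:,:2]; return ((P-p)@R).round(1)
print('foot edges L/R',loc([[232,20],[428,20]],10), 'front',loc([[260,47],[400,47]],6))
print('screws',loc([[248,12],[412,12]],14))
print('table R edge',loc([[388,10],[387,38]],20))
print('batten top edges at front', loc([[275,10],[366,10],[281,200],[361,200]],45+44.8))
kt=cam('top')
for z in(150,250,350): print(back([[309,214],[310,195]],z,kt), )
f=lambda u,v:((u+.5)/6-.5+220,(v+.5)/6-.5+180)
P=back([f(402,199),f(397,262)],89.8,kt)[:,:2]; print('front corners top',((P-p)@R))
P=back([f(450,232)],89.8+28,kt)[:,:2]; print('dowel',((P-p)@R))
P=back([f(186,149)],238,kt)[:,:2]; print('knob',((P-p)@R))
P=back([f(497,160),f(470,338),f(65,278),f(100,85)],12,kt)[:,:2]; print('foot',((P-p)@R))
P=back([f(492,190),f(408,280)],20,kt)[:,:2]; print('table',((P-p)@R))
P=back([f(350,188),f(352,168)],38,kt)[:,:2]; print('rail end',((P-p)@R))
E
```

```text
foot edges L/R [[ -57.6 -129.3]
 [  62.4 -129.3]] front [[ -42.  -143.5]
 [  47.4 -143.5]]
screws [[ -46.6 -126.1]
 [  51.2 -126.1]]
table R edge [[  35.6 -126.8]
 [  35.9 -141.3]]
batten top edges at front [[ -20.4 -147. ]
 [  13.4 -147. ]
 [ -20.9 -220.5]
 [  14.4 -220.5]]
[[486.55055321  55.00932815 150.        ]
 [550.15559548  51.34911075 150.        ]]
[[473.96735403  51.92383467 250.        ]
 [532.99697824  48.5269144  250.        ]]
[[461.38415485  48.83834119 350.        ]
 [515.838361    45.70471804 350.        ]]
front corners top [[   9.12255997 -100.61070893]
 [ -27.10265221 -104.0512032 ]]
dowel [[  -8.17258395 -133.40824035]]
knob [[ 0.25191371 -1.29274378]]
foot [[  50.57979383 -145.25467171]
 [ -58.33168887 -147.22157919]
 [ -61.5317978    99.6512134 ]
 [  57.66847601  101.44801215]]
table [[  31.02520079 -145.88214713]
 [ -30.54742227 -105.27740456]]
rail end [[ 16.57123579 -63.47827235]
 [ 28.59591961 -62.54198928]]
```

```bash
python3 -m crank '[[0,0.2,0,0],[0,0.2,0,0],[0,0,0.2,0],[0,0,0.4,0],[0,0,0.4,0],[0,0,0.4,0],[0,0,0.4,0],[0,0,0.3,0],[0,0,0.2,0],[0,0,0.1,0],[0,0,0,0],[0,0,0,0]]'
python3 -m crank '[[0,0.04,0,0],[0,0.02,0,0],[0,0.02,0,0],[0,0,0,0],[0,0,0,0]]'
python3 - <<'E'
from h import *
s=readout.get_state(); print(s['time'],s['tcp_pos'],s['ft_force'],s['moment'])
for c in('top','scene','wrist'):
    im=optics.camera(c); cv2.imwrite(f'pics/{c}3.png',im[:,:,::-1])
    a=im[180:260,220:350] if c=='top' else im[140:220,320:450] if c=='scene' else im
    cv2.imwrite(f"pics/{c}3c.png",cv2.resize(a[:,:,::-1],(780,480),interpolation=cv2.INTER_CUBIC))
E
```

```text
time: 8.25
tcp_pos: [478.8, 97.0, 35.1]
tcp_rot: [[0.986, -0.0, 0.168], [-0.168, -0.0, 0.986], [-0.0, -1.0, -0.0]]
ft_force: [0.3, 0.4, -3.0]
width: 33.8
time: 8.75
tcp_pos: [478.9, 97.2, 31.2]
tcp_rot: [[0.986, -0.0, 0.168], [-0.168, -0.0, 0.986], [-0.0, -1.0, -0.0]]
ft_force: [1.0, -0.3, -1.8]
width: 33.6
8.75 [478.9496944   97.18256286  31.15053849] [ 1.04179057 -0.29070837 -1.78821848] [-0.10660428 -0.06984375 -0.02966924]
```

View pics/top3c.png

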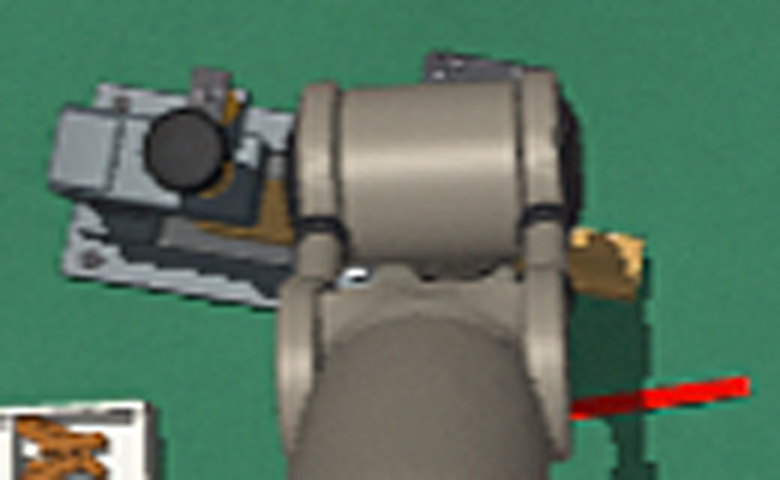

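View pics/scene3c.png

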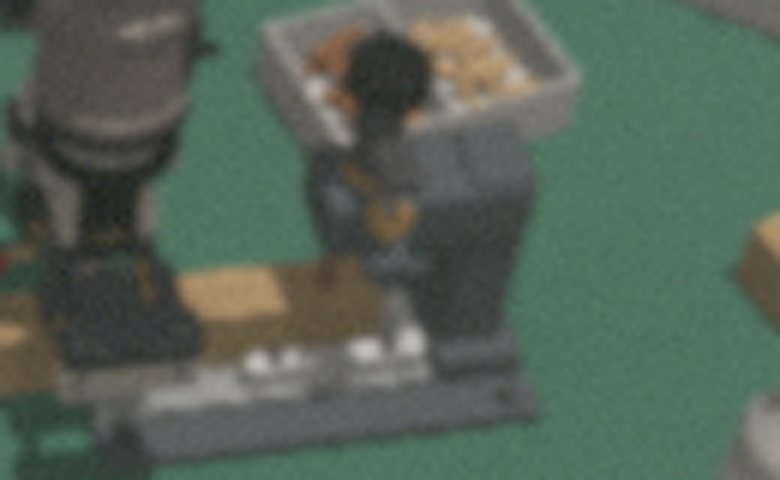

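View pics/wrist3c.png

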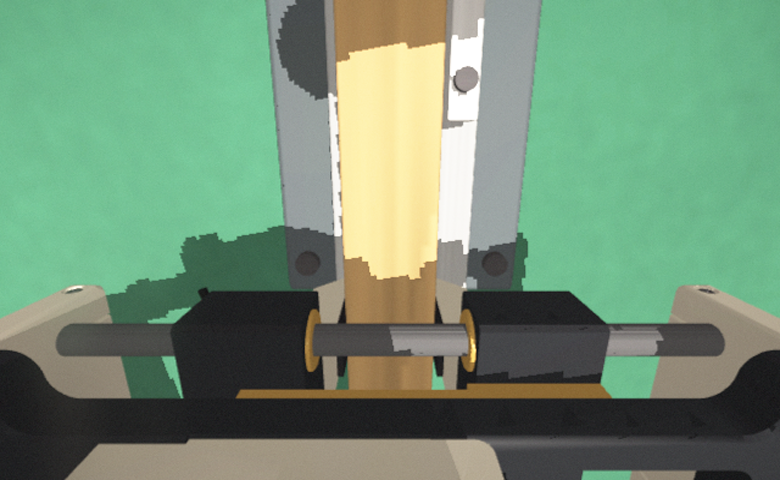

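```bash
python3 - <<'E'
from h import *
s=readout.get_state(); KW=cam('wrist',s)
sc=lambda a:[(u/1.21875,v/1.2) for u,v in a]
T=s['tcp_rot']
def tl(a,z): return ((back(sc(a),z,KW)-s['tcp_pos'])@T)[:,[0,2]].round(1)
print('footL',tl([(268,3),(288,270)],12),'footR',tl([(541,3),(513,270)],12))
print('tableL?',tl([(328,95),(341,255)],20),'tableR',tl([(484,130),(466,285)],20))
print('rail in/out end',tl([(449,119),(477,119),(453,40)],38))
print('batten L',tl([(334,5),(344,255)],66),'R',tl([(447,5),(437,255)],66))
E
python3 - <<'E'
import cv2
im=cv2.imread('pics/wrist3.png'); cv2.imwrite('pics/w3z.png',cv2.resize(im[0:130,210:450],(792,429),interpolation=cv2.INTER_CUBIC))
E
```

```text
footL [[-51.7 132.5]
 [-52.9   6.9]] footR [[ 66.4 132.6]
 [ 66.5   7. ]]
tableL? [[-26.2  94. ]
 [-23.3  18.2]] tableR [[43.7 79.1]
 [40.2  1.8]]
rail in/out end [[ 24.9  83.2]
 [ 36.1  83.2]
 [ 25.  112. ]]
batten L [[-15.9 115.3]
 [-15.7  34. ]] R [[ 18.3 115.3]
 [ 18.4  34.1]]
```

View pics/w3z.png

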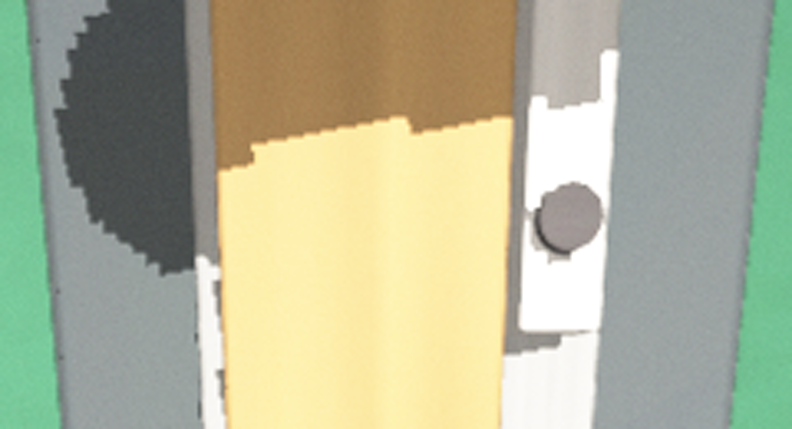

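```bash
python3 -m crank '[[0,0.02,0,0.06],[0,0,0,0],[0,0,0,0]]' 1 12
python3 -m crank '[[0.03,0,0.06,0],[0.03,0,0.06,0],[0.02,0,0.02,0],[0,0,0,0],[0,0,0,0]]'
python3 -m crank '[[0,0,0.04,0],[0,0,0,0],[0,0,0,0]]'
```

```text
time: 9.2
tcp_pos: [479.1, 97.3, 30.2]
tcp_rot: [[0.985, 0.0, 0.173], [-0.173, -0.0, 0.985], [0.0, -1.0, 0.0]]
ft_force: [0.5, 0.7, -2.4]
width: 34.0
time: 9.7
tcp_pos: [484.3, 103.6, 30.2]
tcp_rot: [[0.985, 0.0, 0.173], [-0.173, 0.0, 0.985], [0.0, -1.0, 0.0]]
ft_force: [0.4, -0.5, -1.4]
width: 34.3
time: 10.0
tcp_pos: [484.5, 105.5, 30.2]
tcp_rot: [[0.985, 0.0, 0.173], [-0.173, -0.0, 0.985], [0.0, -1.0, -0.0]]
ft_force: [0.5, -0.8, -1.5]
width: 34.0
```

```bash
python3 -m crank '[[0.01,0.01,0,0],[0.01,0,0,0],[0,0,0,0],[0,0,0,0]]'
python3 -m crank '[[0.01,0,0,0],[0,0,0,0],[0,0,0,0]]'
python3 -m crank '[[0.01,0,0,0],[0,0,0,0],[0,0,0,0]]'
python3 -m crank '[[0.01,0,0,0],[0,0,0,0],[0,0,0,0]]'
python3 -c "
from h import *
s=readout.get_state();print(s['moment'],s['ft_force'])"
```

```text
time: 10.4
tcp_pos: [484.5, 105.5, 30.2]
tcp_rot: [[0.985, -0.002, 0.173], [-0.173, 0.0, 0.985], [-0.002, -1.0, -0.0]]
ft_force: [-4.2, 1.1, 7.2]
width: 33.9
time: 10.7
tcp_pos: [484.6, 105.5, 30.2]
tcp_rot: [[0.985, -0.002, 0.173], [-0.173, 0.0, 0.985], [-0.002, -1.0, -0.0]]
ft_force: [-6.4, 1.8, 7.7]
width: 34.2
time: 11.0
tcp_pos: [484.6, 105.4, 30.2]
tcp_rot: [[0.985, -0.003, 0.172], [-0.172, 0.0, 0.985], [-0.003, -1.0, -0.0]]
ft_force: [-7.2, 2.3, 9.2]
width: 34.1
time: 11.3
tcp_pos: [484.7, 105.4, 30.2]
tcp_rot: [[0.985, -0.004, 0.172], [-0.172, 0.0, 0.985], [-0.004, -1.0, -0.0]]
ft_force: [-8.5, 1.5, 11.4]
width: 34.1
[0.44752163 1.34673507 0.06620778] [-8.53650801  1.50259424 11.43824883]
```

```bash
python3 -m crank '[[0,-0.01,0,0],[0,0,0,0],[0,0,0,0]]'
python3 -m crank '[[0,-0.01,0,0],[0,0,0,0],[0,0,0,0]]'
python3 - <<'E'
from h import *
s=readout.get_state(); KW=cam('wrist',s); print(s['ft_force'],s['moment'])
im=optics.camera('wrist'); cv2.imwrite('pics/w4.png',im[:,:,::-1])
im=cv2.imread('pics/w4.png'); cv2.imwrite('pics/w4z.png',cv2.resize(im[0:130,210:450],(792,429),interpolation=cv2.INTER_CUBIC))
E
```

```text
time: 11.6
tcp_pos: [486.1, 105.1, 30.2]
tcp_rot: [[0.985, -0.002, 0.172], [-0.172, -0.0, 0.985], [-0.002, -1.0, -0.0]]
ft_force: [-5.5, 1.9, 4.1]
width: 33.8
time: 11.9
tcp_pos: [486.2, 105.1, 30.3]
tcp_rot: [[0.985, -0.002, 0.172], [-0.172, -0.0, 0.985], [-0.002, -1.0, -0.0]]
ft_force: [-4.7, 0.9, -1.4]
width: 34.4
[-4.68277685  0.9216716  -1.41734432] [0.31901227 0.73612796 0.3741169 ]
```

View pics/w4z.png

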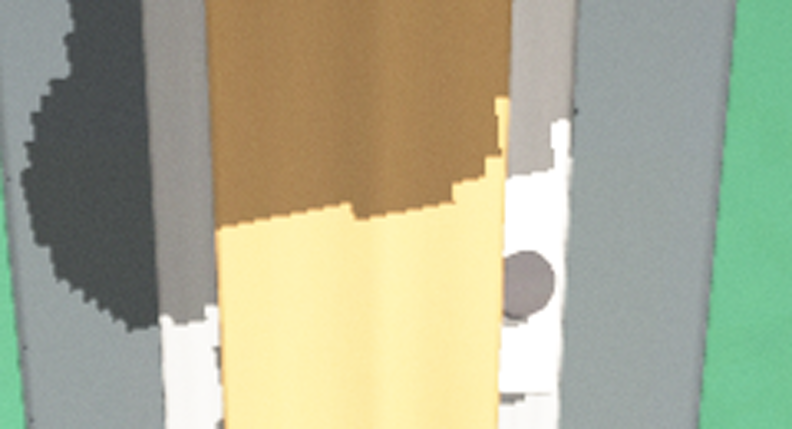

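```bash
python3 -m crank '[[-0.01,0,0.02,0],[0,0,0.02,0],[0,0,0,0],[0,0,0,0]]'
python3 -m crank '[[0,0,0.02,0],[0,0,0,0],[0,0,0,0]]'
python3 -m crank '[[0,0,0.02,0],[0,0,0,0],[0,0,0,0]]'
python3 -c "
from h import *
s=readout.get_state();print(s['moment'],s['ft_force'])"
```

```text
time: 12.35
tcp_pos: [486.4, 106.8, 30.5]
tcp_rot: [[0.985, -0.001, 0.173], [-0.173, -0.001, 0.985], [-0.001, -1.0, -0.001]]
ft_force: [-4.5, -1.8, -1.9]
width: 34.5
time: 12.65
tcp_pos: [486.6, 107.7, 30.5]
tcp_rot: [[0.985, -0.001, 0.173], [-0.173, -0.001, 0.985], [-0.001, -1.0, -0.001]]
ft_force: [-3.8, -2.3, -1.7]
width: 33.7
time: 12.95
tcp_pos: [486.6, 107.7, 30.5]
tcp_rot: [[0.985, -0.002, 0.173], [-0.173, -0.002, 0.985], [-0.001, -1.0, -0.002]]
ft_force: [-5.2, -6.6, 0.1]
width: 34.0
[-1.1595676   0.84791832  0.24906443] [-5.23672711 -6.63533976  0.06723863]
```

```bash
python3 -m crank '[[0,0.01,0,0],[0,0,0,0],[0,0,0,0]]'
python3 - <<'E'
from h import *
s=readout.get_state(); KW=cam('wrist',s); print(s['ft_force'],s['moment'])
im=optics.camera('wrist'); cv2.imwrite('pics/w5.png',im[:,:,::-1])
np.savez('w5.npz',tcp_rot=s['tcp_rot'],tcp_pos=s['tcp_pos'])
im=cv2.imread('pics/w5.png'); cv2.imwrite('pics/w5z.png',cv2.resize(im[0:200,210:450],(720,600),interpolation=cv2.INTER_CUBIC))
im=optics.camera('scene')[:,:,::-1];cv2.imwrite('pics/s5.png',cv2.resize(im[150:220,330:430],(800,560),interpolation=cv2.INTER_CUBIC))
E
```

```text
time: 13.25
tcp_pos: [486.6, 107.7, 30.2]
tcp_rot: [[0.985, -0.001, 0.173], [-0.173, -0.002, 0.985], [-0.001, -1.0, -0.002]]
ft_force: [-6.2, -7.5, 1.2]
width: 33.8
[-6.2262929  -7.51476117  1.19153089] [-1.18734767  0.91405941  0.17009332]
```

View pics/w5z.png

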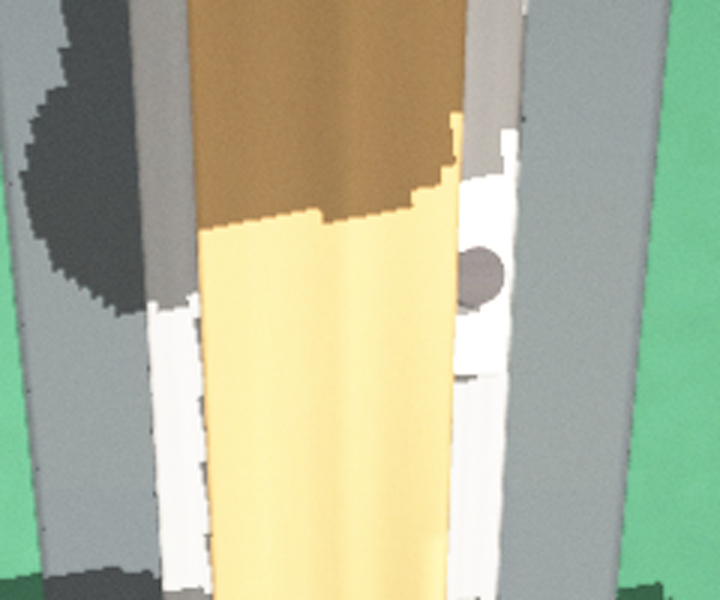

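View pics/s5.png

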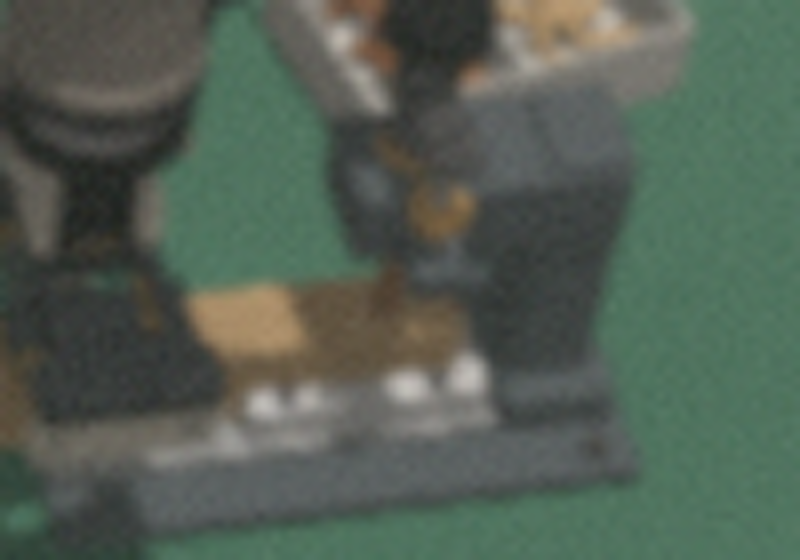

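```bash
python3 - <<'E'
from h import *
s=np.load('w5.npz'); KW=cam('wrist',s); T=s['tcp_rot']
im=cv2.imread('pics/w5.png').astype(float)
hsv=cv2.cvtColor(im.astype(np.uint8),cv2.COLOR_BGR2HSV)
green=(hsv[...,0]>60)&(hsv[...,0]<85)&(hsv[...,1]>80)
wood=(hsv[...,0]<28)&(hsv[...,1]>50)
def tl(a,z): return ((back(a,z,KW)-s['tcp_pos'])@T)[:,[0,2]]
def fit(pts,z,n):
    q=tl(pts,z); 
    p=np.polyfit(q[:,1],q[:,0],1); r=q[:,0]-np.polyval(p,q[:,1]); k=abs(r)<2*r.std()+.2
    p=np.polyfit(q[k,1],q[k,0],1); print(n,'slope',p[0].round(4),'x@80',np.polyval(p,80).round(2),'std',r[k].std().round(2))
L=[];Rr=[];BL=[];BR=[]
for v in range(5,180):
    c=np.where(green[v,:320])[0]; 
    if len(c): L.append((c.max()+.5,v))
    c=np.where(green[v,320:])[0]
    if len(c): Rr.append((320+c.min()-.5,v))
    c=np.where(wood[v,270:372])[0]+270
    BL.append((c.min()-.5,v)); BR.append((c.max()+.5,v))
fit(L,12,'footL');fit(Rr,12,'footR');fit(BL,65,'BL');fit(BR,65,'BR')
E
```

```text
footL slope -0.0035 x@80 -59.1 std 0.17
footR slope -0.0049 x@80 60.53 std 0.17
BL slope -0.0066 x@80 -16.49 std 0.12
BR slope -0.0018 x@80 17.84 std 0.15
```

```bash
python3 -m crank '[[0,0,0,0],[0,0,0,0],[0,0,0,0],[0,0,0,0],[0,0,0,0],[0,0,0,0]]' 0.0
python3 - <<'E'
from h import *
s=readout.get_state(); print(s['ft_force'],s['moment'])
im=optics.camera('wrist'); cv2.imwrite('pics/w6.png',im[:,:,::-1])
E
```

```text
time: 13.95
tcp_pos: [487.3, 109.1, 30.2]
tcp_rot: [[0.985, 0.0, 0.173], [-0.173, -0.0, 0.985], [0.0, -1.0, 0.0]]
ft_force: [-0.1, -0.2, -0.4]
width: 45.6
[-0.11503478 -0.24439026 -0.35364735] [-0.03757146 -0.10862008 -0.00161592]
```

View pics/w6.png

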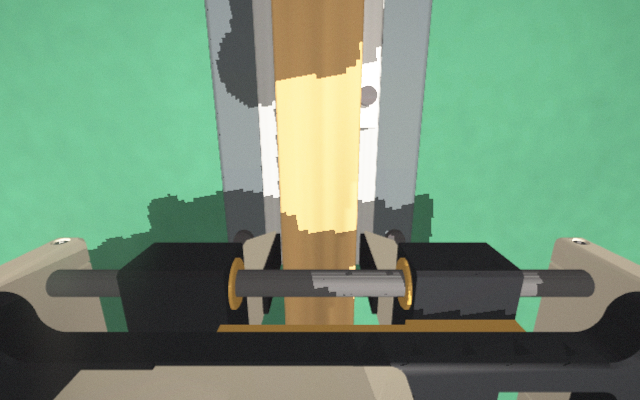

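```bash
python3 -m crank '[[0,-0.2,0,0],[0,-0.5,0,0],[0,-0.8,0,0],[0,-0.9,0,0],[0,-0.9,0,0],[0,-0.9,0,0],[0,-0.8,0,0],[0,-0.4,0,0],[0,0,0.3,0],[0,0,0.6,0],[0,0,0.3,0],[0,0,0,0],[0,0,0,0],[0,0,0,0]]' 1 40
python3 - <<'E'
from h import *
s=readout.get_state(); KW=cam('wrist',s); print(s['time'],s['tcp_pos'],s['tcp_rot'],s['ft_force'])
im=optics.camera('wrist')[:,:,::-1]; cv2.imwrite('pics/w7.png',im)
np.savez('w7.npz',tcp_rot=s['tcp_rot'],tcp_pos=s['tcp_pos'])
print([(d['conf'],d['bbox']) for d in nets.recognise('wrist','knob_top')])
print(proj([509,235.4,238],KW))
im=optics.camera('top')[:,:,::-1];cv2.imwrite('pics/t7.png',cv2.resize(im[180:260,220:350],(780,480),interpolation=cv2.INTER_CUBIC))
E
```

```text
time: 15.4
tcp_pos: [497.2, 167.6, 299.7]
tcp_rot: [[0.985, -0.001, 0.173], [-0.173, -0.001, 0.985], [-0.001, -1.0, -0.001]]
ft_force: [0.3, -1.1, 0.1]
width: 0.2
15.4 [497.22425123 167.6285063  299.70554223] [[ 9.84930393e-01 -1.09390175e-03  1.72947752e-01]
 [-1.72948537e-01 -6.67821700e-04  9.84930636e-01]
 [-9.61919088e-04 -9.99999179e-01 -8.46946597e-04]] [ 0.26945994 -1.09225858  0.1143435 ]
[(0.72, [334.2, 119.7, 86.0, 62.8])]
[[318.29889711 123.86761397]]
```

View pics/w7.png

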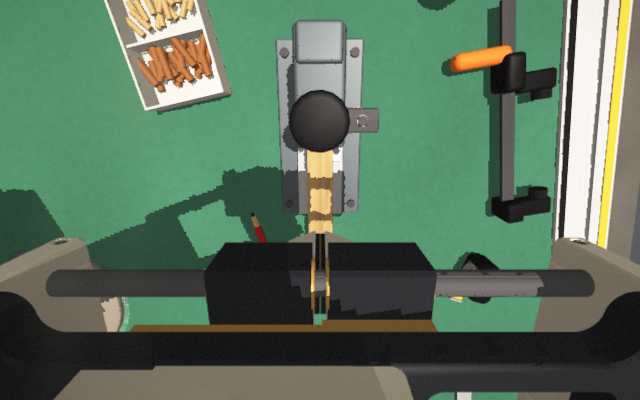

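View pics/t7.png

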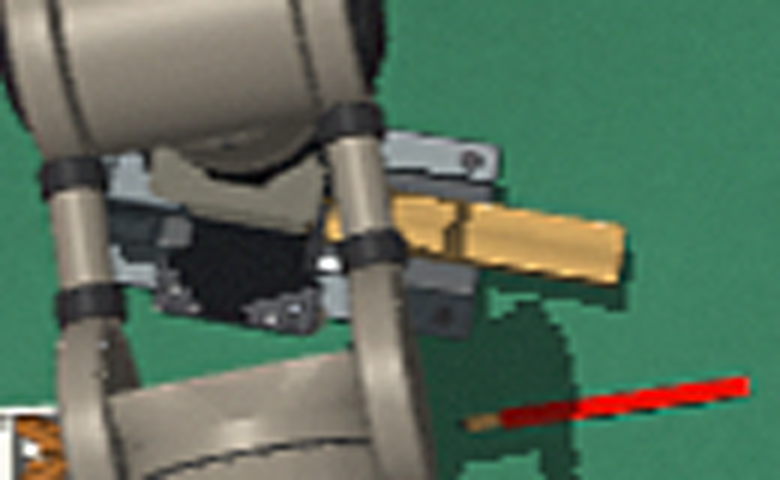

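```bash
python3 - <<'E'
from h import *
s=np.load('w7.npz'); KW=cam('wrist',s)
P=back([[319.5,121]],238,KW)[0]; print(P,(P-s['tcp_pos'])@s['tcp_rot'])
E
```

```text
[510.20622072 237.23331505 238.        ] [ 0.80764221 61.64480695 70.85337229]
```

```bash
python3 -m crank '[[0.01,0,0.3,0],[0,0,0.5,0],[0,0,0.4,0],[0,0,0.2,0],[0,0.3,0,0],[0,0.3,0,0],[0,0.2,0,0],[0,0.1,0,0],[0,0,0,0],[0,0,0,0],[0,0,0,0]]'
python3 -m crank '[[0,0.1,0,0],[0,0.1,0,0],[0,0.06,0,0],[0,0,0,0],[0,0,0,0]]'
python3 - <<'E'
from h import *
im=optics.camera('scene')[:,:,::-1];cv2.imwrite('pics/s8.png',cv2.resize(im[120:220,310:450],(784,560),interpolation=cv2.INTER_CUBIC))
im=optics.camera('wrist')[:,:,::-1]; cv2.imwrite('pics/w8.png',im)
E
```

```text
time: 16.65
tcp_pos: [510.4, 237.1, 256.0]
tcp_rot: [[0.985, 0.001, 0.173], [-0.173, 0.0, 0.985], [0.001, -1.0, 0.001]]
ft_force: [-0.6, -0.5, 0.0]
width: 0.5
time: 17.15
tcp_pos: [510.1, 237.0, 242.1]
tcp_rot: [[0.985, -0.0, 0.173], [-0.173, -0.0, 0.985], [-0.0, -1.0, -0.0]]
ft_force: [0.0, -0.7, 1.3]
width: 0.3
```

View pics/s8.png

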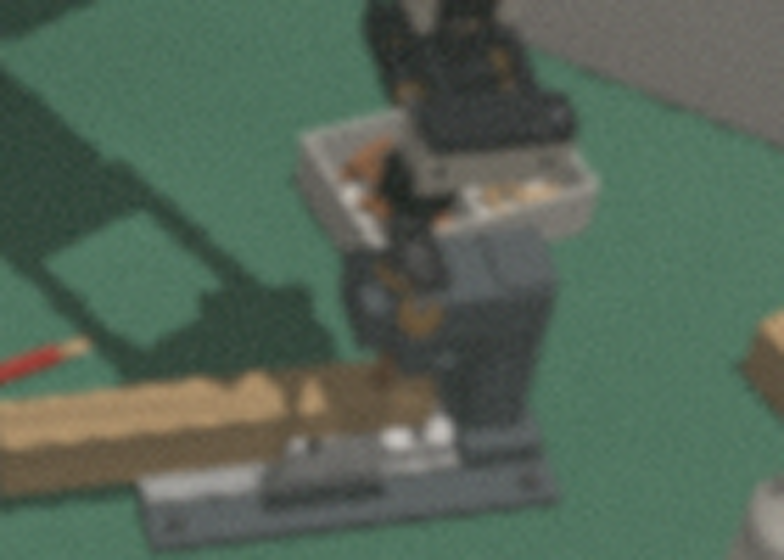

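View pics/w8.png

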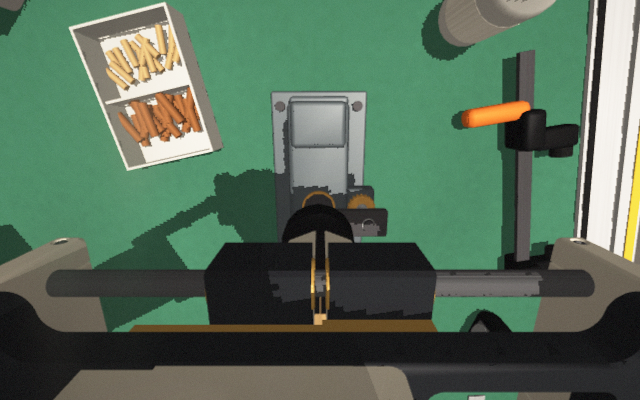

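```bash
python3 -m crank '[[0,0.03,0,0],[0,0.03,0,0],[0,0.03,0,0],[0,0.03,0,0],[0,0.03,0,0],[0,0.03,0,0],[0,0.03,0,0],[0,0.03,0,0],[0,0.03,0,0],[0,0.03,0,0]]'
python3 -m crank '[[0,0.02,0,0],[0,0.02,0,0],[0,0.02,0,0],[0,0.02,0,0],[0,0.02,0,0]]'
```

```text
time: 18.25
tcp_pos: [510.1, 237.1, 227.2]
tcp_rot: [[0.985, 0.0, 0.173], [-0.173, -0.0, 0.985], [0.0, -1.0, 0.0]]
ft_force: [-1.7, -1.2, 8.6]
width: 0.2
time: 18.75
tcp_pos: [510.2, 237.1, 223.0]
tcp_rot: [[0.985, 0.001, 0.173], [-0.173, 0.0, 0.985], [0.001, -1.0, 0.0]]
ft_force: [-3.1, -2.1, 10.1]
width: 0.4
```

```bash
python3 -m crank '[[0,0.02,0,0],[0,0.02,0,0]]'
python3 -m crank '[[0,0.02,0,0],[0,0.02,0,0]]' | grep -A9 time
```

```text
time: 18.95
tcp_pos: [510.1, 237.1, 221.1]
tcp_rot: [[0.985, 0.001, 0.173], [-0.173, 0.0, 0.985], [0.001, -1.0, 0.0]]
ft_force: [-2.4, -0.7, 9.9]
width: 0.3
time: 19.15
tcp_pos: [510.2, 237.1, 219.1]
tcp_rot: [[0.985, 0.001, 0.173], [-0.173, 0.0, 0.985], [0.001, -1.0, 0.0]]
ft_force: [-1.7, -0.3, 10.8]
width: 0.3
```

```bash
python3 -m crank '[[0,0.02,0,0],[0,0.01,0,0]]' | egrep 'pos|force'
python3 -m crank '[[0,0.01,0,0],[0,0.01,0,0]]' | egrep 'pos|force'
```

```text
tcp_pos: [510.1, 237.1, 217.6]
ft_force: [-3.2, -1.0, 10.6]
tcp_pos: [510.2, 237.0, 216.7]
ft_force: [-3.0, -1.1, 10.0]
```

```bash
python3 -m crank '[[0,0.02,0,0],[0,0.01,0,0]]' | egrep 'pos|force'
python3 -m crank '[[0,0.02,0,0],[0,0.01,0,0]]' | egrep 'pos|force'
```

```text
tcp_pos: [510.2, 237.1, 215.1]
ft_force: [-3.6, -1.4, 10.9]
tcp_pos: [510.1, 237.1, 213.6]
ft_force: [-4.1, -1.3, 11.0]
```

```bash
python3 -m crank '[[0,0.02,0,0],[0,0.01,0,0]]' | egrep 'pos|force'
python3 -m crank '[[0,0.01,0,0],[0,0.01,0,0]]' | egrep 'pos|force'
```

```text
tcp_pos: [510.2, 237.1, 212.2]
ft_force: [-4.2, -1.6, 11.2]
tcp_pos: [510.2, 237.1, 211.3]
ft_force: [-4.3, -0.7, 15.3]
```

```bash
python3 -m crank '[[0,0.01,0,0],[0,0.01,0,0]]' | egrep 'pos|force'
```

```text
tcp_pos: [510.2, 237.1, 211.2]
ft_force: [-6.5, -2.2, 19.4]
```

```bash
python3 -m crank '[[0,0,0,0],[0,0,0,0],[0,0,0,0],[0,0,0,0],[0,0,0,0]]' | egrep 'time|pos|force'
python3 -m crank '[[0,0,0,0],[0,0,0,0],[0,0,0,0],[0,0,0,0],[0,0,0,0]]' | egrep 'time|pos|force'
python3 -m crank '[[0,-0.03,0,0],[0,-0.06,0,0],[0,-0.1,0,0],[0,-0.1,0,0],[0,-0.1,0,0],[0,-0.1,0,0],[0,-0.1,0,0],[0,-0.1,0,0],[0,-0.2,0,0],[0,-0.4,0,0],[0,-0.4,0,0],[0,-0.4,0,0],[0,0,0,0],[0,0,0,0]]' | egrep 'time|pos|force'
```

```text
time: 21.05
tcp_pos: [510.2, 237.1, 211.2]
ft_force: [-6.6, -2.2, 17.2]
time: 21.55
tcp_pos: [510.2, 237.1, 211.2]
ft_force: [-6.5, -1.9, 16.3]
time: 22.95
tcp_pos: [510.0, 237.0, 313.4]
ft_force: [-0.6, -1.3, -0.2]
```

```bash
python3 -m crank '[[0,0,-0.5,0],[0,0,-1,0],[0,0,-1,0],[0,0,-1,0],[0,0,-1,0],[0,0,-1,0],[0,0,-0.5,0],[0,0,0,0],[0,0,0,0],[0,0,0,0]]' | egrep 'time|pos|force'
python3 - <<'E'
from h import *
s=readout.get_state(); KW=cam('wrist',s); T=s['tcp_rot']
w=optics.camera('wrist')[:,:,::-1]; cv2.imwrite('pics/w9.png',w)
t=optics.camera('top')[:,:,::-1];cv2.imwrite('pics/t9.png',t)
cv2.imwrite('pics/t9c.png',cv2.resize(t[180:260,220:350],(780,480),interpolation=cv2.INTER_CUBIC))
im=optics.camera('scene')[:,:,::-1];cv2.imwrite('pics/s9.png',cv2.resize(im[120:220,310:450],(784,560),interpolation=cv2.INTER_CUBIC))
np.savez('w9.npz',tcp_rot=s['tcp_rot'],tcp_pos=s['tcp_pos'])
E
```

```text
time: 23.95
tcp_pos: [458.2, -57.4, 313.1]
ft_force: [-0.6, -0.0, 0.2]
```

View pics/w9.png

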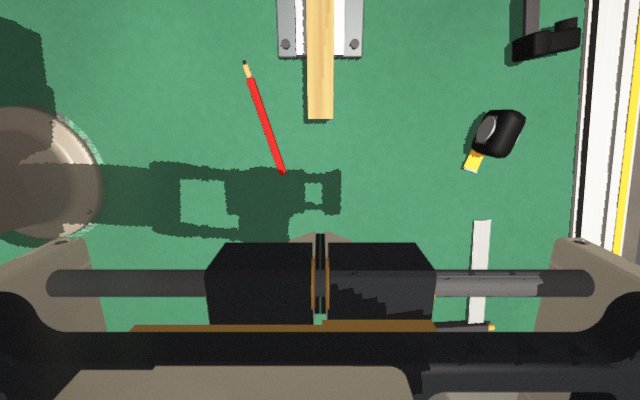

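View pics/t9c.png

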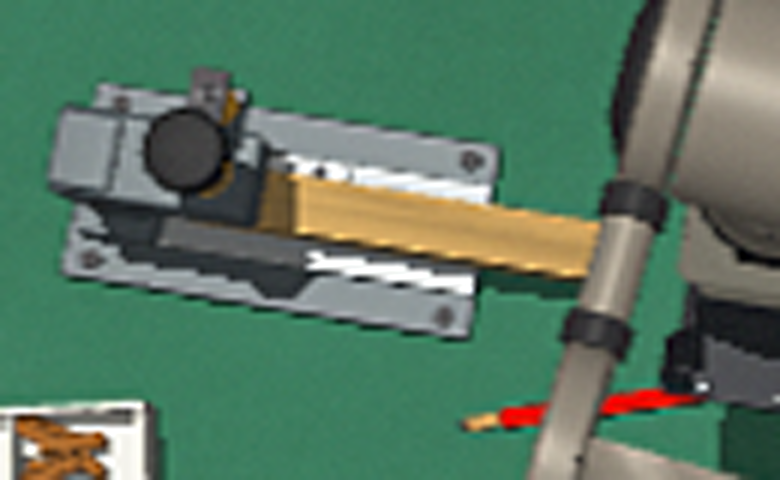

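View pics/s9.png

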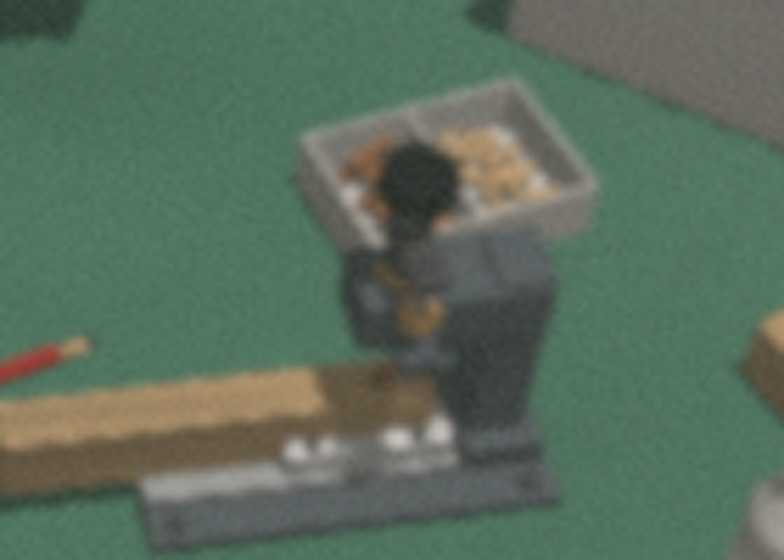

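```bash
python3 - <<'E'
from h import *
s=np.load('w9.npz'); KW=cam('wrist',s); T=s['tcp_rot']
def tl(a,z): return ((back(a,z,KW)-s['tcp_pos'])@T)[:,[0,2]].round(1)
print('foot front bottom',tl([[290,58.5],[352,58.5]],0),'top edge',tl([[290,55.5],[352,55.5]],12),'tail top',tl([[307.5,119],[333,119]],65),'foot L/R',tl([[277.5,30],[363,30]],12),'batten far',tl([[306,5],[334,5]],65), 'table front', tl([[300,53]],20))
im=cv2.imread('pics/w9.png'); cv2.imwrite('pics/w9z.png',cv2.resize(im[0:130,260:380],(552,598),interpolation=cv2.INTER_CUBIC))
E
```

```text
foot front bottom [[-42.6 152. ]
 [ 47.9 152. ]] top edge [[-41.3 154. ]
 [ 46.6 154. ]] tail top [[-15.3  68.1]
 [ 18.5  68.2]] foot L/R [[-57.8 186.2]
 [ 60.9 186.3]] batten far [[-15.7 200.6]
 [ 18.  200.6]] table front [[-26.6 155.8]]
```

View pics/w9z.png

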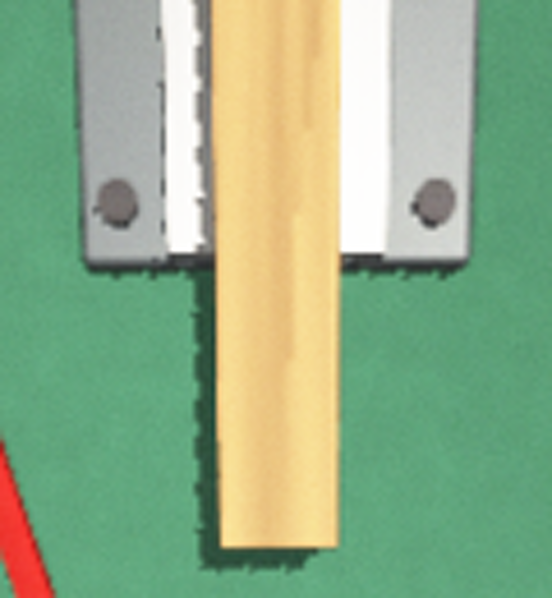

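```bash
python3 -m crank '[[0,0,-1,0],[0,0,-1,0],[0,0,-0.8,0],[0,0,0,0],[0,0,0,0]]' | egrep 'time|pos|force'
python3 - <<'E'
from h import *
from scipy.optimize import least_squares
s=readout.get_state(); np.savez('w10.npz',tcp_rot=s['tcp_rot'],tcp_pos=s['tcp_pos'])
w=optics.camera('wrist')[:,:,::-1]; cv2.imwrite('pics/w10.png',w)
t=optics.camera('top')[:,:,::-1];cv2.imwrite('pics/t10.png',t)
cv2.imwrite('pics/t10c.png',cv2.resize(t[185:245,220:340],(800,400),interpolation=cv2.INTER_CUBIC))
cv2.imwrite('pics/w10c.png',cv2.resize(w[0:250,240:400],(384,600),interpolation=cv2.INTER_CUBIC))
s5=np.load('w5.npz'); KW=cam('wrist',s5)
print('w5 rail end',((back([[210+480/3,376/3-.3]],38,KW)-s5['tcp_pos'])@s5['tcp_rot'])[:,[0,2]])
E
```

```text
time: 24.6
tcp_pos: [434.1, -196.2, 313.4]
ft_force: [-0.2, 0.1, 0.5]
w5 rail end [[26.03206903 70.8940698 ]]
```

View pics/t10c.png

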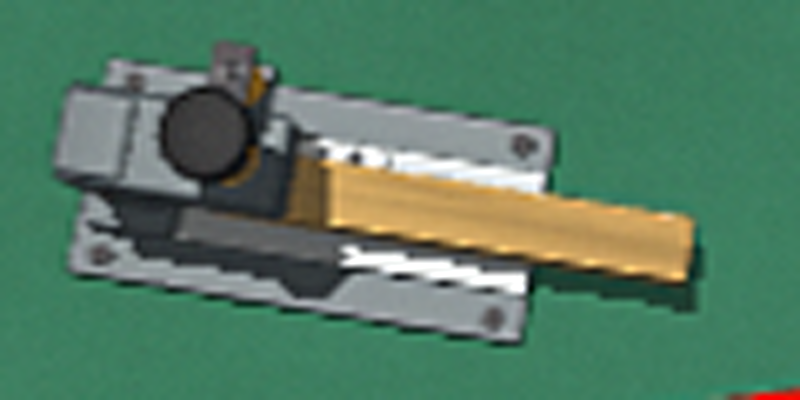

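View pics/w10c.png

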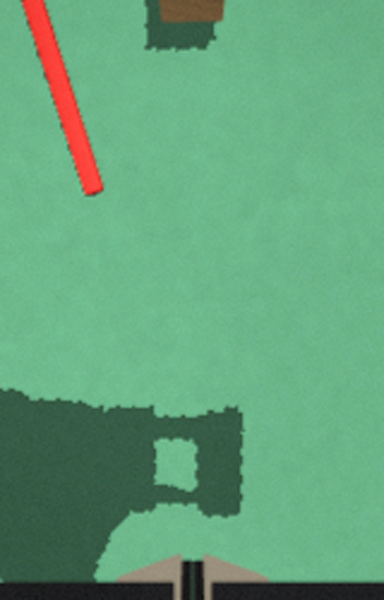

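```bash
python3 - <<'E'
from h import *
from scipy.optimize import minimize
KW=cam('top'); sc=800/120
f=lambda u,v:((u+.5)/sc-.5+220,(v+.5)/sc-.5+185)
b=lambda P,z: back(np.array([f(*q) for q in P]),z,KW)[:,:2]
t=b([(694,215),(686,282)],65); ff=b([(553,133),(521,343)],12)
rear=b([(72,268),(112,62)],12)
y=(ff.mean(0)-rear.mean(0)); L=np.linalg.norm(y); y=-y/L; x=np.array([y[1],-y[0]])
ctr=(ff.mean(0)+rear.mean(0))/2
o=ctr+y*22
print('foot len',L,'press',o,'yaw',np.arctan2(-y[0],y[1]))
print('tail in press',[((q-o)@x,(q-o)@y) for q in t], 'mean vs front edge',(t.mean(0)-ff.mean(0))@y)
im=cv2.imread('pics/t10.png'); hsv=cv2.cvtColor(im,cv2.COLOR_BGR2HSV)
# predicted with home: tail corners pixel
for dy in(0,-2.5):
  P=[o+x*a+y*(-230+dy) for a in(17,-17)]
  print(dy,[( (proj([*p,65],KW)[0]-[220,185]+.5)*sc-.5).round(1) for p in P])
E
```

```text
foot len 246.35299911064627 press [506.77856339 234.46219618] yaw -0.1734800408028579
tail in press [(np.float64(19.65494339519997), np.float64(-228.16179589967274)), (np.float64(-15.800859068243351), np.float64(-229.73859097093288))] mean vs front edge -83.77369387997965
0 [array([696.6, 220.5]), array([686.1, 284.3])]
-2.5 [array([701.3, 221.3]), array([690.8, 285.1])]
```

```bash
python3 - <<'E'
from bench import hand_in,readout
print(readout.get_state()['ft_force']); print(hand_in())
E
```

```text
[-0.2565085   0.97508711  0.79061133]
the job is handed in; nothing more can be done
None
```

The dowel is set and the job is handed in after 24.6 s of robot time. Everything I could check looks right, except that one of three measurements puts the batten about 2.5 mm short of the end stop.

- **Placing:** I gripped the batten at its tail end, set it on the press table and slid it to the side rail (about 5 N) and the end stop (about 7.5 N). I then let go of it.
- **Pressing:** With the fingers shut I pushed the knob down about 27 mm until the stop arm met the nut. The highest readings I saw there were 19.4 N downward and about 21 N in total. I held it for 1 s at 16–17 N, raised the tool and backed well clear.

**Last checks:**
- **Ram and dowel:** The knob is back where it started, so the ram is fully up, and the dowel shows shorter. I did not measure its exact height.
- **Against the side rail:** Before I let go, the batten was within about 0.1 mm of centre and parallel to the press. The later wrist picture showed no change beyond measuring error.
- **Against the end stop:** The tail should overhang the press foot by 83 mm. The top camera gave 83.8 mm, and the wrist camera just before release put the batten about 1 mm short of home. The wrist camera's last, more distant view gave 85–86 mm. The push met a solid stop at that end, so I took the batten as home and did not push it again.
- **Other things:** In the last pictures, the pencil, tape, clamp, tray and square that I could see showed no sign of having moved. I did not compare their positions.

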